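# Index the sample carousel one place

### The arm

A 7-joint arm with a two-finger parallel gripper is mounted at the origin on the work surface. World frame = base frame: x ahead of the robot, y to its left, z up, the work surface at z = 0. Lengths are in m, angles in rad, forces in N, time in s.
With the tool pointing down it reaches from about 0.425 to 0.875 m from the base axis. Payload 4.7 kg.
Tool frame: the origin (TCP) lies on the centre line of the jaws, within the pads' length; the fingertips stand 14 mm ahead of it and the grasp point (between the pads) lies 5 mm behind it; z points along the fingers, x is the direction in which the jaws open and shut, and the axes are right-handed (so a half turn about z gives the same grasp; the last joint's range is limited). The gripper opens to 87 mm and grips with 3 to 60 N. Pads are 19 mm wide; open, the fingers measure 117 mm over their backs; the gripper's body (75 mm by 190 mm) begins 51 mm behind the grasp point.
Start: joints at [1.265, 0.321, -0.07, 1.45, 0.023, 1.371, -0.057], TCP at [0.204, -0.617, 0.237] pointing down, gripper open.
Joint ranges: [-2.86, 2.86], [-0.3, 2.09], [-1.38, 1.24], [0.06, 2.45], [-1.56, 4.7], [0.09, 2.05], [-2.69, 2.69]. Speed limits (rad/s): [2.57, 2.57, 3.14, 3.14, 3.14, 3.14, 3.14].

### API

Orientations are given as a rotation vector (axis times angle).
In Python, from bench import ctrl gives the robot as it stands.
- The arm moves only by the tool drive_tool, never from a script. Its argument "rows" is a list that holds one entry, the list of rows, each a list of 5 numbers: the shift along the tool's x, y, z scaled (see below), then the turn about the tool's z scaled (see below), then the closure in counts, from 0 (fully open) to 255 (shut). In form: [[[dx, dy, dz, spin, jaw], ...]]. A call has 1 to 20 rows; each row is the pose to reach, as a shift and turn from the pose commanded when the call began, along the tool's axes at that moment, turning the shorter way round; what a row does not reach only later rows make up. The controller multiplies each number of a shift by 300 mm and each number of a turn by pi rad. A row lasts 1/8 s, in which the tool goes at most 62.5 mm and 10.7 degrees, less where a joint would pass 70% of its speed; a pose out of reach is approached as far as the arm can. A call with a number of a shift or a turn outside -1 to 1 is refused whole. A call with a gripper value outside its range is refused whole. The fingers move at their own pace and stop on an object; "grip_force" is the grip in N (left out, the last holds). Time passes only in rows, so rows that repeat a pose let the fingers close. It gives the time, the measured TCP pose, the force and the opening at its end, in the units of the state.
- ctrl.get_state(): the state, without advancing time (a new reading comes with each control period).
- ctrl.get_image(name): name is "scene" or "side" or "wrist"; returns a dict with "img" (384x512x3 uint8, blue, green, red), "camera_matrix" (3x3 intrinsics, pixels), "k1" (the pictures are not rectified: a ray, as slopes to the right and down, at radius r is drawn at 1 + k1 r^2 times it, then the intrinsics apply), "R" (3x3) and "t" (3): a world point X has camera coordinates R X + t. Camera axes: x right, y down, z forward; pixel columns grow to the right and rows downward; lengths in m; the calibration is good to about 2 mm. A picture is of the moment at which its call begins. There is no depth.
- ctrl.close_job(): hands the job in, once; it reports no verdict.
The state is a dict: "time": time; "joint_positions": joint angles; "qd": joint speeds; "joint_torque": joint torques, N m; "position": TCP position; "tool_rot": TCP orientation; "ft_force": force on the tool from outside, world axes, zero at the start; "torque": the same for the moment, N m; "grip_width": opening from 0.0 (shut) to 1.0 (fully open).
Only numpy, scipy, OpenCV 4.12 (cv2) and the standard library are available. Lean on these libraries where they do the work, as an engineer would, in place of code of your own. Each camera call takes 0.05 s, during which the arm holds its last target.

### The job

Bring the next sample vial under the dosing needle: with the fingertips press the carousel's indexing plunger (the black dished cap at the turntable's edge) in, keep it in while you turn the turntable by it clockwise, seen from above, to the very next slot, and let the plunger spring fully up there so that the table is locked. Do not lift or tip any vial out of its cup, and leave the other things on the bench where they stand; finish with the hand clear.

Things in the scene. Friction and masses are not known exactly. Their poses are not given: they have to be found in the camera images.
- carousel: Fixed sample carousel: round grey base plate 330 mm across, 12 mm thick; on it a notched steel index ring (236 mm across, eight rim slots 45 degrees apart) and above that the aluminium turntable (200 mm across, top 58 mm above the bench) with eight vial cups. Origin: on the turntable's upright axis, at bench height; x points from it to the dosing needle's post, z up.
- turntable (a joint): Angle of the turntable in rad: 0 where it is locked at the start, growing as it turns CLOCKWISE seen from above. Slots are 0.785 rad apart, so the next is at 0.785. Light friction (about 1 N at the plunger), it does not coast; while the plunger is up it is locked, with about 0.013 rad of play either way.
- plunger (a joint): How far the spring-loaded plunger is pressed in (down), in m: 0 fully up, 0.014 end of travel. Spring: 3.6 N at 0, 10 N fully down. From about 0.011 its tooth is clear of the slot and the turntable free; let go between slots it stays at about 0.010, its tooth rubbing under the ring; at a slot (within about 0.02 rad) it springs up to 0 and locks.
- plunger_dish (a point): Centre of the dish floor of the plunger's black round cap (58 mm across; dish 50 mm across inside, flat floor, rim 6 mm high); moves with it. The cap stands on an arm at the turntable's edge, 138 mm from the axis, the dish floor 90 mm above the bench when up. A fingertip in the dish presses the plunger down and, moved in an arc about the axis, carries the turntable along.
- needle_tip (a point): Lower end of the fixed steel dosing needle (5 mm thick, 132 mm above the bench) that hangs from an arm over the far side of the turntable, 70 mm from its axis; the arm's top and its post, on the far side, are 215 mm high at most.
- vial_a_mid (a point): Centre of a small loose amber sample vial with a white cap (22 mm across, 54 mm tall, 25 g, its centre 27 mm above its foot), standing in a cup of the turntable (cup 20 mm high), 70 mm from the axis; z is up along the vial. This one starts under the needle.
- vial_b_mid (a point): Centre of a small loose amber sample vial with a white cap (22 mm across, 54 mm tall, 25 g, its centre 27 mm above its foot), standing in a cup of the turntable (cup 20 mm high), 70 mm from the axis; z is up along the vial. This is the next one: it starts one place (45 degrees) counter-clockwise of the needle and comes under it when the turntable has been indexed.
- vial_c_mid (a point): Centre of a small loose amber sample vial with a white cap (22 mm across, 54 mm tall, 25 g, its centre 27 mm above its foot), standing in a cup of the turntable (cup 20 mm high), 70 mm from the axis; z is up along the vial.
- vial_d_mid (a point): Centre of a small loose amber sample vial with a white cap (22 mm across, 54 mm tall, 25 g, its centre 27 mm above its foot), standing in a cup of the turntable (cup 20 mm high), 70 mm from the axis; z is up along the vial.
- vial_e_mid (a point): Centre of a small loose amber sample vial with a white cap (22 mm across, 54 mm tall, 25 g, its centre 27 mm above its foot), standing in a cup of the turntable (cup 20 mm high), 70 mm from the axis; z is up along the vial.
- beaker: Bystander, loose: glass beaker, 68 mm across, 85 mm tall. Origin at its underside.
- flask: Bystander, loose: conical glass flask, 82 mm across, 120 mm tall. Origin at its underside.
- reagent: Bystander, loose: amber reagent bottle, 72 mm across, 165 mm tall. Origin at its underside.
- powder_jar: Bystander, loose: white jar, 56 mm across, 62 mm tall. Origin at its underside.
- lab_spatula: Bystander, loose: steel spatula lying on the bench, 170 mm long. Origin at its underside.
- stopper: Bystander, loose: cork stopper, 34 mm across, 28 mm tall. Origin at its underside.

How it is judged:
By the outcome, as a careful person would: the job done as asked, in the order asked, and still so for the second after the job is handed in, with the robot touching nothing.
It also fails if it takes over 42 s, if anything falls off the work surface, if the arm or the gripper's body presses on something with over 40 N, if the wrist force passes 120 N, or if a joint passes its speed limit or range.

## Working session

There is one attempt and no reset: what is moved stays moved. The work goes in short steps, Python scripts to look and compute and a tool call to move; the robot and the scene stay as the last step left them, time stands still between calls to the robot, and variables do not carry over. Pictures are saved under pics/ and viewed, and the job is handed in when it is done.

Besides the shell and the picture viewer there is one more tool, called after ">>>" as name([rows], argument=value, ...), one row to a line, values as JSON. drive_tool: Moves the arm, as the interface text tells. Its arguments: {"type":"object","properties":{"rows":{"type":"array"},"grip_force":{"type":"number"}},"required":["rows"]}

```bash
mkdir -p pics; ls
cat > h.py <<'E'
import numpy as np,cv2
from bench import ctrl
from scipy.spatial.transform import Rotation as Ro
def grab(n,f):
    d=ctrl.get_image(n); cv2.imwrite('pics/'+f+'.png',d['img'])
    np.savez('pics/'+f+'.npz',**{k:np.array(v) for k,v in d.items()}); return d
def load(f): return dict(np.load('pics/'+f+'.npz'))
def ray(d,u,v):
    K=d['camera_matrix'];x=(u-K[0,2])/K[0,0];y=(v-K[1,2])/K[1,1]
    D=np.array([float(d['k1']),0,0,0,0]);p=cv2.undistortPoints(np.array([[[u,v]]],float),K,D)[0,0]
    R=d['R'];return -R.T@d['t'],R.T@np.array([p[0],p[1],1])
def onz(d,u,v,z):
    o,r=ray(d,u,v);return o+r*(z-o[2])/r[2]
def proj(d,X):
    D=np.array([float(d['k1']),0,0,0,0])
    return cv2.projectPoints(np.array(X,float).reshape(-1,1,3),cv2.Rodrigues(d['R'])[0],d['t'],d['camera_matrix'],D)[0][:,0]
E
python3 - <<'E'
from h import *
for n in ['scene','side','wrist']:
    d=grab(n,n+'0'); print(n,-d['R'].T@d['t'],d['k1'])
s=ctrl.get_state();print(s); print(Ro.from_rotvec(s['tool_rot']).as_matrix())
E
```

```text
pics
scene [1.49956171 0.11476153 1.04757541] -0.038130116746111775
side [ 0.2370575  -0.59046725  0.99031972] -0.03303072115392309
wrist [ 0.26962057 -0.59590814  0.38335335] -0.0751754613901139
{'time': 0.15, 'joint_positions': array([ 1.26511087,  0.32163964, -0.0701097 ,  1.45135434,  0.02260766,
        1.37077632, -0.05690315]), 'qd': array([-1.10421638e-03, -2.51806030e-03, -5.16107175e-04, -3.42490715e-03,
        2.56901279e-05, -1.37733403e-03, -5.26020148e-04]), 'joint_torque': array([-1.95924026e-04, -4.91797650e+01, -4.04648446e-01, -3.12874174e+01,
       -6.39209524e-02,  4.05665115e-02,  1.44406822e-04]), 'position': array([ 0.20418918, -0.61670381,  0.23574173]), 'tool_rot': array([-2.54622333e+00,  1.83892989e+00,  1.84333395e-03]), 'ft_force': array([-0.33918369, -0.42380717, -0.08395179]), 'torque': array([-0.01615262,  0.00184477,  0.04517227]), 'grip_width': 0.999088141223934}
[[ 3.14405765e-01 -9.49288549e-01 -5.14983494e-04]
 [-9.49287674e-01 -3.14406175e-01  1.29173120e-03]
 [-1.38813963e-03  8.27397459e-05 -9.99999033e-01]]
```

View pics/scene0.png

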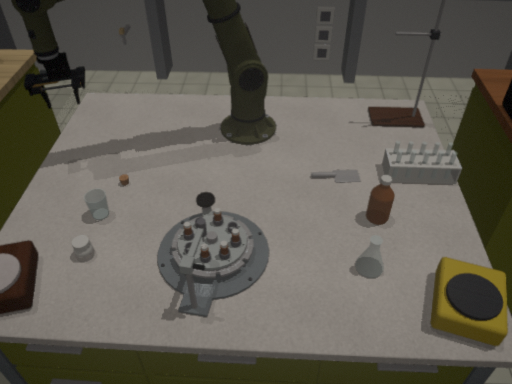

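View pics/side0.png

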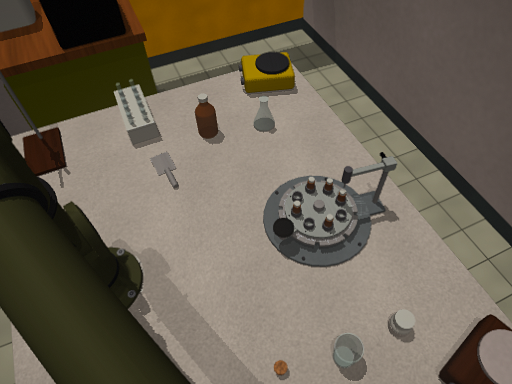

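View pics/wrist0.png

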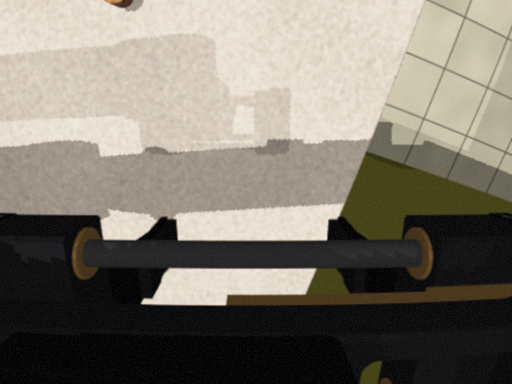

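The scene view shows the carousel at about (213,252), with the black cap at (206,200). In the side view the plate is at about (318,221) and the cap at (284,228). Next I'll measure both.

Run:
```python
from h import *
from scipy.optimize import least_squares
for f,cap,pl in [('scene0',(206,200),(213,252)),('side0',(284,228),(318,221))]:
    d=load(f);im=d['img'];hsv=cv2.cvtColor(im,cv2.COLOR_BGR2HSV)
    g=im.max(2)
    m=((g<60)).astype(np.uint8)
    n,l,st,c=cv2.connectedComponentsWithStats(m)
    i=l[cap[1],cap[0]];print(f,'cap',st[i],c[i], onz(d,*c[i],.093))
    # plate: profile colors
    print([tuple(im[pl[1],x]) for x in range(pl[0]-75,pl[0]-35,4)])
    # radial edges
    pts=[]
    for a in np.radians(np.arange(0,360,3)):
        o=onz(d,*pl,.012)
        rs=np.arange(.10,.21,.001)
        P=proj(d,[[o[0]+r*np.cos(a),o[1]+r*np.sin(a),.012] for r in rs])
        v=cv2.remap(cv2.cvtColor(im,cv2.COLOR_BGR2GRAY).astype(np.float32),P[:,0].astype(np.float32)[None],P[:,1].astype(np.float32)[None],1)[0]
        gr=v[6:]-v[:-6]; s=rs[3:-3]; ok=(s>.14)&(s<.195); k=np.argmax(np.where(ok,gr,-99))
        if gr[k]>25: pts.append([o[0]+s[k]*np.cos(a),o[1]+s[k]*np.sin(a)])
    pts=np.array(pts)
    r=least_squares(lambda p:np.hypot(pts[:,0]-p[0],pts[:,1]-p[1])-p[2],[*o[:2],.165],loss='soft_l1',f_scale=.002)
    print(len(pts),r.x,np.median(abs(r.fun)))
    cv2.imwrite('pics/crop_%s.png'%f,cv2.resize(im[pl[1]-80:pl[1]+80,pl[0]-80:pl[0]+80],None,fx=3.7,fy=3.7,interpolation=cv2.INTER_CUBIC))
```

```text
scene0 cap [197 193  17  15 212] [205.00471698 199.66037736] [ 0.51911671 -0.09645103  0.093     ]
[(np.uint8(128), np.uint8(134), np.uint8(140)), (np.uint8(126), np.uint8(133), np.uint8(140)), (np.uint8(127), np.uint8(134), np.uint8(140)), (np.uint8(125), np.uint8(131), np.uint8(138)), (np.uint8(124), np.uint8(131), np.uint8(136)), (np.uint8(90), np.uint8(91), np.uint8(89)), (np.uint8(88), np.uint8(89), np.uint8(87)), (np.uint8(88), np.uint8(88), np.uint8(86)), (np.uint8(64), np.uint8(64), np.uint8(64)), (np.uint8(108), np.uint8(110), np.uint8(114))]
105 [ 0.65251976 -0.06163852  0.16568485] 0.0008484629383617714
side0 cap [ 273  217   97   50 1145] [305.3231441  238.96593886] [ 0.54859693 -0.15587826  0.093     ]
[(np.uint8(133), np.uint8(146), np.uint8(158)), (np.uint8(131), np.uint8(143), np.uint8(155)), (np.uint8(133), np.uint8(146), np.uint8(158)), (np.uint8(132), np.uint8(144), np.uint8(155)), (np.uint8(132), np.uint8(145), np.uint8(156)), (np.uint8(72), np.uint8(75), np.uint8(77)), (np.uint8(88), np.uint8(89), np.uint8(85)), (np.uint8(89), np.uint8(90), np.uint8(88)), (np.uint8(41), np.uint8(42), np.uint8(43)), (np.uint8(25), np.uint8(27), np.uint8(29))]
110 [ 0.64377683 -0.06424369  0.16579192] 0.0008571446020946005
```

View pics/crop_scene0.png

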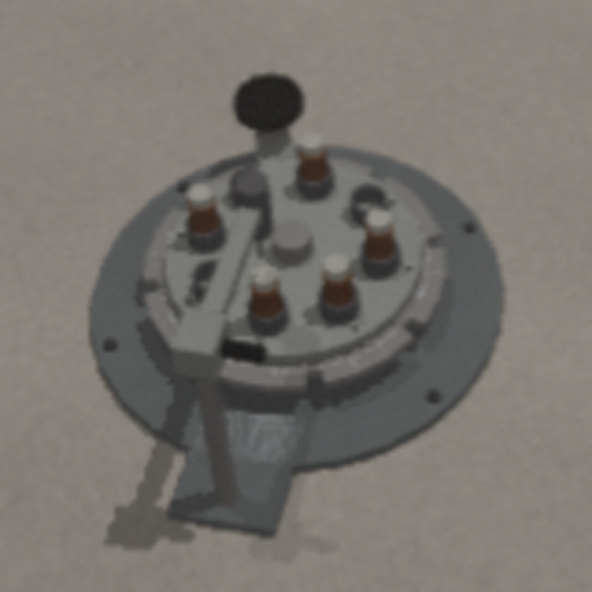

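View pics/crop_side0.png

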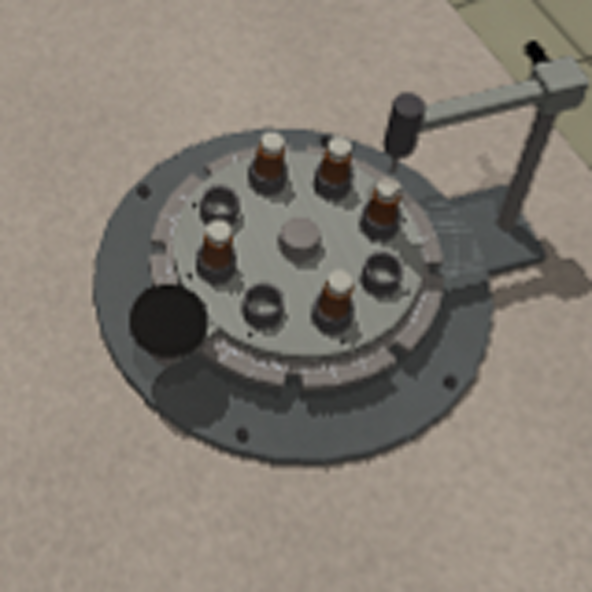

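```bash
cat > m.py <<'E'
from h import *
from scipy.optimize import least_squares
def circ(d,o,z0,z1,R,sgn,lo,hi,cap=False,gmin=25):
    im=cv2.cvtColor(d['img'],cv2.COLOR_BGR2GRAY).astype(np.float32)
    cam=(-d['R'].T@d['t'])[:2]; u=cam-np.array(o);u/=np.linalg.norm(u)
    pts=[]
    for a in np.radians(np.arange(0,360,3)):
        w=np.array([np.cos(a),np.sin(a)]); z=z0 if w@u>0.0 else z1
        if abs(w@u)<.15: continue
        rs=np.arange(lo-.003,hi+.003,.0005)
        P=proj(d,[[o[0]+r*w[0],o[1]+r*w[1],z] for r in rs]).astype(np.float32)
        v=cv2.remap(im,P[None,:,0].copy(),P[None,:,1].copy(),1)[0]
        k0=6; gr=(v[k0:]-v[:-k0])*sgn; s=rs[k0//2:-k0//2]; k=np.argmax(gr)
        if gr[k]>gmin: pts.append(np.array(o)+s[k]*w)
    pts=np.array(pts)
    r=least_squares(lambda p:np.hypot(pts[:,0]-p[0],pts[:,1]-p[1])-R,o,loss='soft_l1',f_scale=.001)
    return r.x,len(pts),np.median(abs(r.fun)),np.mean(r.fun)
if __name__=='__main__':
  import sys
  for f,cap in [('scene0',(206,200)),('side0',(284,228))]:
    d=load(f);o=np.array([.648,-.063])
    for _ in range(4): o,*q=circ(d,o,0,.012,.165,1,.15,.18)
    print(f,'plate',o,q)
    c=onz(d,*cap,.093)[:2]
    for _ in range(6): c,*q=circ(d,c,.088,.096,.029,1,.018,.042,gmin=12)
    print('cap',c,q)
    r=c-o;print(np.hypot(*r),np.degrees(np.arctan2(r[1],r[0])))
E
python3 m.py
```

```text
scene0 plate [ 0.64698961 -0.06344332] [38, np.float64(0.0004575805281156059), np.float64(-0.0003486973839766591)]
cap [ 0.51616521 -0.09649868] [107, np.float64(0.0006624411759741031), np.float64(0.0003276660685646399)]
0.134935840176283 -165.8198813653429
side0 plate [ 0.64618731 -0.06131967] [87, np.float64(0.0011578749884938178), np.float64(-0.0010957124810135293)]
cap [ 0.51141087 -0.09651954] [107, np.float64(0.0005079751565065342), np.float64(0.0008550358619457444)]
0.13929723412871092 -165.36288747406093
```

>>> drive_tool([
  [[-0.13,-0.15,0,0,255],[-0.27,-0.31,0,0,255],[-0.4,-0.46,0,0,255],[-0.53,-0.61,0,0,255],[-0.661,-0.762,0,0,255],[-0.661,-0.762,0,0,255],[-0.661,-0.762,0,0,255]],
], grip_force=10)

```text
time: 1.02
position: [0.3585, -0.3574, 0.2365]
tool_rot: [2.546, -1.839, -0.0]
ft_force: [-0.1, -0.6, 0.6]
grip_width: 0.286
```

>>> drive_tool([
  [[-0.13,-0.15,0,0,255],[-0.27,-0.31,0,0,255],[-0.4,-0.46,0,0,255],[-0.53,-0.61,0,0,255],[-0.661,-0.762,0,0,255],[-0.661,-0.762,0,0,255],[-0.661,-0.762,0,0,255]],
])

```text
time: 1.9
position: [0.5133, -0.0991, 0.2361]
tool_rot: [2.544, -1.842, -0.001]
ft_force: [0.3, -0.8, -0.5]
grip_width: 0.004
```

Run:
```python
from h import *
for n in ['scene','side','wrist']: grab(n,n+'1')
s=ctrl.get_state();print(s['time'],s['position'],s['ft_force'],s['grip_width']); R=Ro.from_rotvec(s['tool_rot']).as_matrix();print(R)
print(R.T@(np.array([.513,-.097,.237])-s['position'])/.3)
a=cv2.resize(load('scene1')['img'][130:330,100:340],None,fx=3,fy=3);cv2.imwrite('pics/s1c.png',a)
```

```text
2.05 [ 0.51296734 -0.09939529  0.2362683 ] [0.24102579 0.40542389 0.90212818] 0.0015232427708139846
[[ 3.10329127e-01 -9.50628919e-01 -7.01021345e-04]
 [-9.50629149e-01 -3.10328854e-01 -4.72783317e-04]
 [ 2.31894343e-04  8.13129758e-04 -9.99999643e-01]]
[-0.00755576 -0.00257928 -0.00244286]
```

View pics/s1c.png

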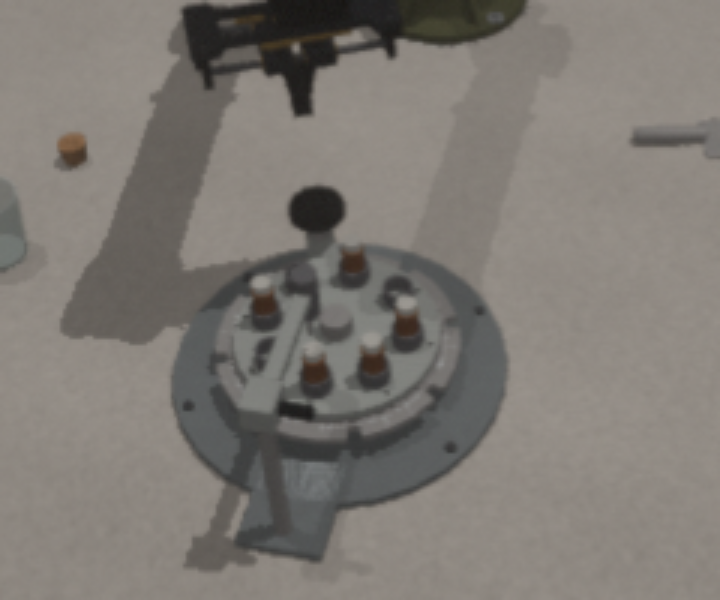

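View pics/wrist1.png

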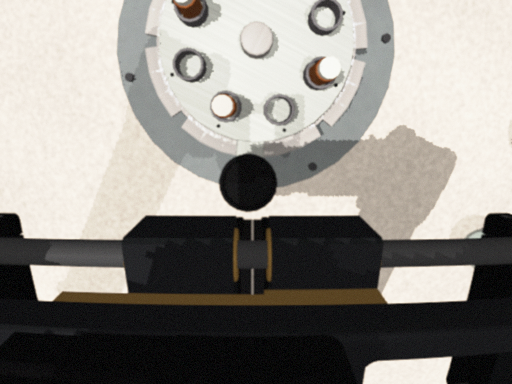

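View pics/side1.png

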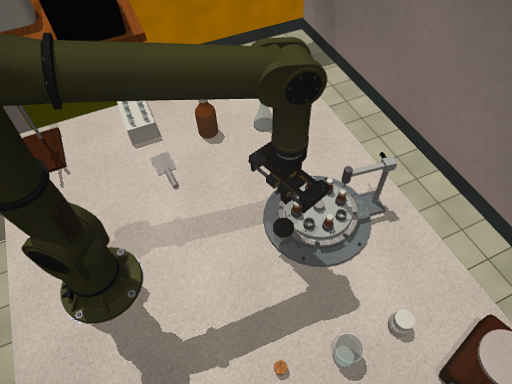

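The wrist view shows the cap at (248,183), directly ahead of the shut fingers. I'll cross-check its position from that view.

Run:
```python
from m import *
d=load('wrist1');c=onz(d,248,183,.096)[:2]
for _ in range(6): c,*q=circ(d,c,.096,.096,.029,1,.018,.042,gmin=12)
print(c,q)
o=np.array([.6465,-.0625])
for _ in range(5): o,*q=circ(d,o,.012,.012,.165,1,.15,.18)
print(o,q); r=c-o;print(np.hypot(*r),np.degrees(np.arctan2(r[1],r[0])))
# index-plate hub check
print(onz(d,256,38,.066))
```

```text
[ 0.51453538 -0.09549321] [108, np.float64(0.0004902059955056871), np.float64(-0.00037036754253444204)]
[ 0.64904008 -0.06074046] [54, np.float64(0.0009895878228318722), np.float64(-0.00024637937031157233)]
0.13892180949051924 -165.51298874820975
[ 0.64950043 -0.06037339  0.066     ]
```

>>> drive_tool([
  [[-0.004,-0.003,0.14,0,255],[-0.008,-0.006,0.28,0,255],[-0.008,-0.006,0.38,0,255],[-0.008,-0.006,0.41,0,255],[-0.008,-0.006,0.423,0,255],[-0.008,-0.006,0.423,0,255]],
])

```text
time: 2.8
position: [0.5153, -0.0945, 0.1107]
tool_rot: [-2.546, 1.84, -0.003]
ft_force: [-0.3, 0.7, -0.5]
grip_width: 0.007
```

Run:
```python
from h import *
for n in ['scene','side','wrist']: grab(n,n+'2')
s=ctrl.get_state();print(s['time'],s['position'],s['ft_force'])
a=cv2.resize(load('scene2')['img'][160:240,155:275],None,fx=5,fy=5,interpolation=2);b=cv2.resize(load('side2')['img'][160:290,220:350],None,fx=4,fy=4);cv2.imwrite('pics/s2c.png',a);cv2.imwrite('pics/s2d.png',b)
```

```text
2.95 [ 0.51536283 -0.09420346  0.11074173] [-0.68322579 -0.12132432 -0.41367684]
```

View pics/s2c.png

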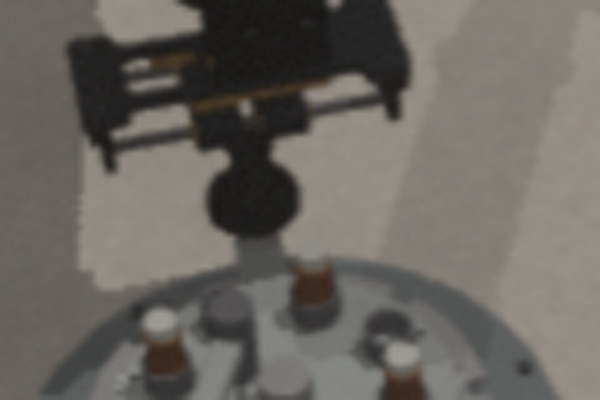

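View pics/s2d.png

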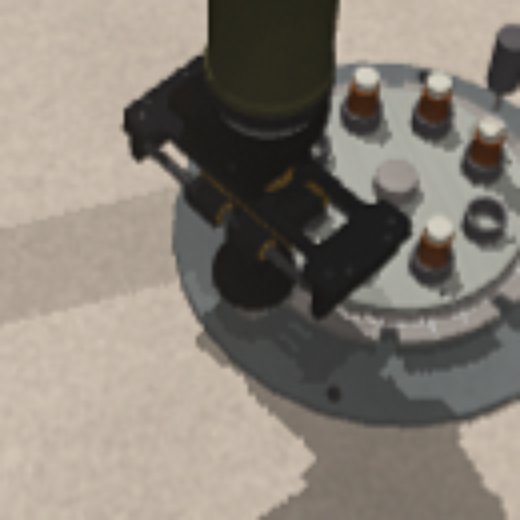

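>>> drive_tool([
  [[0.006,0.007,0.02,0,255],[0.006,0.007,0.035,0,255],[0.006,0.007,0.05,0,255],[0.006,0.007,0.063,0,255],[0.006,0.007,0.063,0,255],[0.006,0.007,0.063,0,255]],
])

```text
time: 3.7
position: [0.514, -0.0966, 0.092]
tool_rot: [-2.547, 1.839, -0.003]
ft_force: [-2.2, 0.2, 8.8]
grip_width: 0.009
```

Run:
```python
from h import *
grab('wrist','wrist3')
for i in range(3):
  s=ctrl.get_state();print(s['time'],s['position'],s['ft_force'],Ro.from_rotvec(s['tool_rot']).as_matrix()[:,0])
```

```text
3.75 [ 0.51401198 -0.0966303   0.0919938 ] [-1.82318796  1.04401751  7.98740122] [ 0.31435258 -0.94930525  0.00141071]
3.75 [ 0.51401198 -0.0966303   0.0919938 ] [-1.82318796  1.04401751  7.98740122] [ 0.31435258 -0.94930525  0.00141071]
3.75 [ 0.51401198 -0.0966303   0.0919938 ] [-1.82318796  1.04401751  7.98740122] [ 0.31435258 -0.94930525  0.00141071]
```

View pics/wrist3.png

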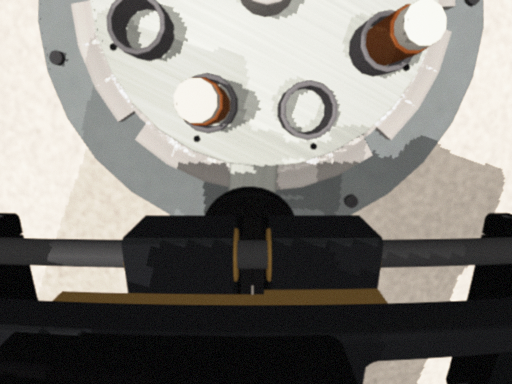

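Run:
```python
from h import *
s=ctrl.get_state();print(s['joint_positions'])
R=Ro.from_rotvec(s['tool_rot']).as_matrix();p=s['position']
c=np.array([.6475,-.062]);r=p[:2]-c;print(np.hypot(*r),np.degrees(np.arctan2(r[1],r[0])))
r=r/np.hypot(*r)*.138
for a in np.arange(0,48,3):
    t=-np.radians(a);q=c+np.array([[np.cos(t),-np.sin(t)],[np.sin(t),np.cos(t)]])@r
    print(a,np.round(R[:2,:].T@(q-p[:2])/.3,4)[:2],np.round(a/180,4),q)
```

```text
[ 0.64868417  0.2182222  -0.56474031  1.91711011  0.13556927  1.04165906
 -1.22483491]
0.13790688346808927 -165.45657707954769
0 [-0.      0.0003] 0.0 [ 0.51392185 -0.09665369]
3 [-0.024  -0.0019] 0.0167 [ 0.51229128 -0.08961525]
6 [-0.0478 -0.0054] 0.0333 [ 0.51103131 -0.08250113]
9 [-0.0715 -0.0101] 0.05 [ 0.51014539 -0.07533082]
12 [-0.0948 -0.016 ] 0.0667 [ 0.50963595 -0.06812396]
15 [-0.1178 -0.0232] 0.0833 [ 0.50950438 -0.06090032]
18 [-0.1404 -0.0315] 0.1 [ 0.50975105 -0.0536797 ]
21 [-0.1625 -0.041 ] 0.1167 [ 0.51037528 -0.04648188]
24 [-0.1841 -0.0517] 0.1333 [ 0.51137536 -0.03932659]
27 [-0.2051 -0.0635] 0.15 [ 0.51274855 -0.03223345]
30 [-0.2255 -0.0763] 0.1667 [ 0.51449109 -0.0252219 ]
33 [-0.2451 -0.0903] 0.1833 [ 0.51659819 -0.01831115]
36 [-0.264  -0.1052] 0.2 [ 0.51906408 -0.01152015]
39 [-0.2821 -0.1211] 0.2167 [ 0.52188201 -0.00486752]
42 [-0.2994 -0.1379] 0.2333 [0.52504425 0.00162852]
45 [-0.3157 -0.1556] 0.25 [0.52854213 0.00795016]
```

>>> drive_tool([
  [[0,0,0.006,0,255],[0,0,0.006,0,255],[-0.012,-0.001,0.006,0,255],[-0.024,-0.002,0.006,0,255],[-0.036,-0.004,0.006,0,255],[-0.048,-0.005,0.006,0,255],[-0.06,-0.008,0.006,0,255],[-0.072,-0.01,0.006,0,255],[-0.072,-0.01,0.006,0,255],[-0.072,-0.01,0.006,0,255]],
])

```text
time: 5.0
position: [0.5106, -0.0754, 0.0905]
tool_rot: [-2.546, 1.839, -0.005]
ft_force: [0.3, -0.0, 9.4]
grip_width: 0.009
```

Run:
```python
from h import *
grab('wrist','wrist4');grab('scene','scene4')
s=ctrl.get_state();print(s['time'],s['position'],s['ft_force'],s['joint_positions'])
```

```text
5.1 [ 0.51051075 -0.07536489  0.09049453] [-0.96660817 -0.17983912 10.17428353] [ 0.62609275  0.20618263 -0.57974801  1.93501969  0.13209894  1.03451558
 -1.26262721]
```

View pics/wrist4.png

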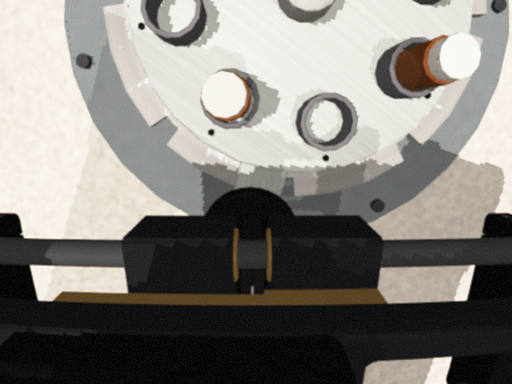

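Run:
```python
from h import *
c=np.array([.6475,-.062])
for f,l in [('wrist3',[(307,108),(140,27)]),('wrist4',[(327,120),(174,14)])]:
    d=load(f)
    for u in l:
        r=onz(d,*u,.078)[:2]-c;print(f,np.hypot(*r),np.degrees(np.arctan2(r[1],r[0])))
```

```text
wrist3 0.06886380327904747 -144.37640012079896
wrist3 0.06926447610515304 129.755629705801
wrist4 0.06915946677762061 -153.58774456648672
wrist4 0.06988140707960533 122.16047606682196
```

>>> drive_tool([
  [[-0.012,-0.003,0,0,255],[-0.023,-0.006,0,0,255],[-0.046,-0.013,0,0,255],[-0.069,-0.021,0,0,255],[-0.091,-0.031,0,0,255],[-0.113,-0.042,0,0,255],[-0.134,-0.053,0,0,255],[-0.154,-0.066,0,0,255],[-0.174,-0.08,0,0,255],[-0.183,-0.088,0,0,255],[-0.193,-0.095,0,0,255],[-0.202,-0.103,0,0,255],[-0.211,-0.111,0,0,255],[-0.22,-0.12,0,0,255],[-0.228,-0.128,0,0,255],[-0.228,-0.128,0,0,255],[-0.228,-0.128,0,0,255]],
])

```text
time: 7.22
position: [0.526, 0.002, 0.0906]
tool_rot: [-2.545, 1.839, -0.005]
ft_force: [-0.5, 0.1, 8.9]
grip_width: 0.004
```

Run:
```python
from h import *
grab('wrist','wrist5');grab('scene','scene5');grab('side','side5')
s=ctrl.get_state();print(s['time'],s['position'],s['ft_force'],s['joint_positions'])
a=cv2.resize(load('scene5')['img'][160:300,145:285],None,fx=4,fy=4,interpolation=2);cv2.imwrite('pics/s5c.png',a)
r=s['position'][:2]-np.array([.6475,-.062]);print(np.hypot(*r),np.degrees(np.arctan2(r[1],r[0])))
```

```text
7.375 [0.52595614 0.00198112 0.09064571] [ 0.10115302 -0.26656737  8.93394141] [ 0.51312683  0.2346716  -0.62739221  1.91129944  0.15997448  1.0410809
 -1.43319994]
0.13735535251381567 152.23752052657153
```

View pics/wrist5.png

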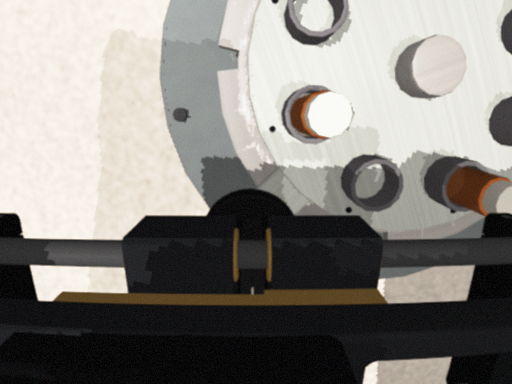

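View pics/s5c.png

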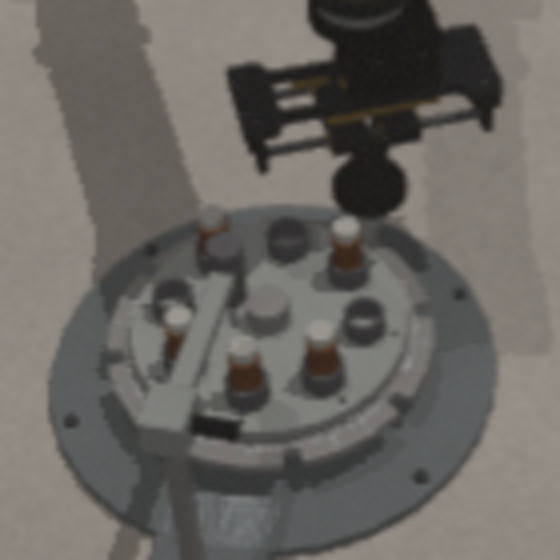

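Run:
```python
from h import *
c=np.array([.6475,-.062])
d=load('wrist5')
for u in [(372,181),(317,11)]:
        r=onz(d,*u,.078)[:2]-c;print(np.hypot(*r),np.degrees(np.arctan2(r[1],r[0])))
h=onz(d,439,65,.064);print(h)
for f,u in [('wrist3',None)]:
    d=load(f);print(proj(d,[[.6475,-.062,.064]]))
d=load('wrist5');print(proj(d,[[.6475,-.062,.064]]))
```

```text
0.06989655665356027 171.2673739425541
0.07010831513463116 88.70055433980214
[ 0.65178095 -0.06875424  0.064     ]
[[267.34510494 -17.45576193]]
[[425.8005816   67.99926263]]
```

>>> drive_tool([
  [[-0.006,-0.005,0,0,255],[-0.011,-0.01,0,0,255],[-0.016,-0.0145,0,0,255],[-0.016,-0.0145,0,0,255],[-0.016,-0.0145,0,0,255],[-0.016,-0.0145,0,0,255]],
])

```text
time: 8.12
position: [0.5289, 0.0074, 0.0908]
tool_rot: [-2.545, 1.839, -0.007]
ft_force: [0.4, -1.2, 8.9]
grip_width: 0.008
```

Run:
```python
from h import *
grab('wrist','wrist6')
s=ctrl.get_state();print(s['time'],s['position'],s['ft_force'])
r=s['position'][:2]-np.array([.6475,-.062]);print(np.hypot(*r),np.degrees(np.arctan2(r[1],r[0])))
```

```text
8.175 [0.52885976 0.00743172 0.09076174] [ 0.60734887 -0.86673861  9.53257441]
0.13746370604890637 149.66258861843596
```

View pics/wrist6.png

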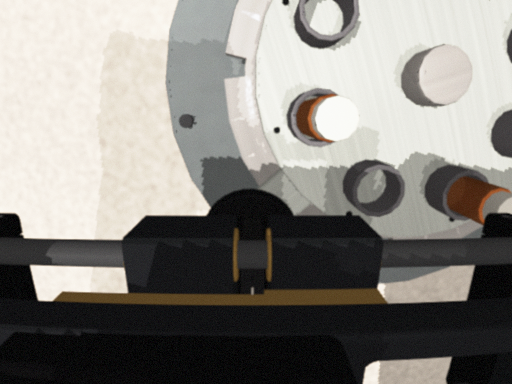

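>>> drive_tool([
  [[0,0,-0.01,0,255],[0,0,-0.02,0,255],[0,0,-0.026,0,255],[0,0,-0.026,0,255],[0,0,-0.026,0,255]],
])

```text
time: 8.8
position: [0.5286, 0.0075, 0.0978]
tool_rot: [-2.545, 1.839, -0.006]
ft_force: [3.6, -1.3, 5.3]
grip_width: 0.008
```

Run:
```python
from h import *
s=ctrl.get_state();print(s['time'],s['position'],s['ft_force'])
```

```text
8.8 [0.52862815 0.00752222 0.09777613] [ 3.58061801 -1.2947317   5.31240806]
```

The tip is at 84 mm and still carries about 5 N, so the plunger is following it up, which means the tooth is in the slot. I'll lift straight out.

>>> drive_tool([
  [[0,0,-0.015,0,255],[0,0,-0.03,0,255],[0,0,-0.06,0,255],[0,0,-0.16,0,255],[0,0,-0.3,0,255],[0,0,-0.46,0,255],[0,0,-0.46,0,255]],
])

```text
time: 9.68
position: [0.5287, 0.0084, 0.2389]
tool_rot: [-2.544, 1.837, -0.009]
ft_force: [0.1, -0.1, -1.6]
grip_width: 0.012
```

>>> drive_tool([
  [[0.05,0.15,0,0,255],[0.1,0.3,0,0,255],[0.2,0.45,0,0,255],[0.35,0.45,0,0,255],[0.5,0.45,0,0,255],[0.65,0.45,0,0,255],[0.65,0.45,0,0,255],[0.65,0.45,0,0,255]],
])

```text
time: 10.68
position: [0.4594, -0.2184, 0.2338]
tool_rot: [-2.547, 1.838, 0.004]
ft_force: [0.5, -0.0, -0.4]
grip_width: 0.005
```

Run:
```python
from m import *
for n in ['wrist','scene','side']:grab(n,n+'7')
s=ctrl.get_state();print(s['time'],s['position'],s['ft_force'])
im=[cv2.resize(load('scene7')['img'][170:320,140:290],None,fx=3.7,fy=3.7,interpolation=2),cv2.resize(load('side7')['img'][140:290,240:390],None,fx=3.7,fy=3.7,interpolation=2)]
cv2.imwrite('pics/c7a.png',im[0]);cv2.imwrite('pics/c7b.png',im[1])
```

```text
10.825 [ 0.45982236 -0.21807713  0.23464908] [-0.11222639  0.1561707   0.68145454]
```

View pics/scene7.png

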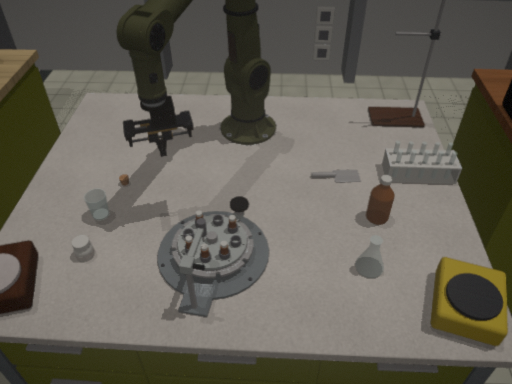

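View pics/c7a.png

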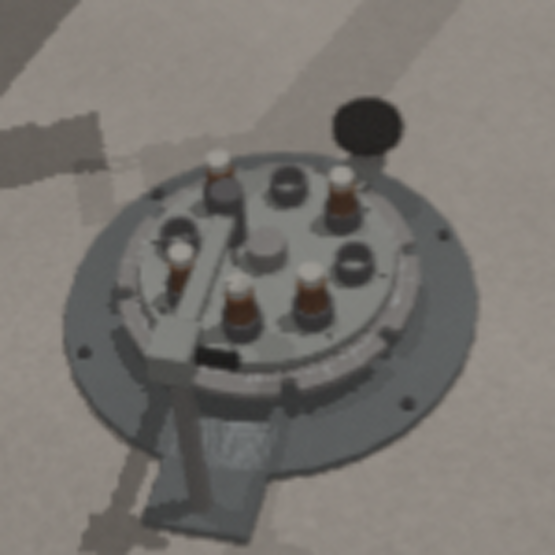

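View pics/c7b.png

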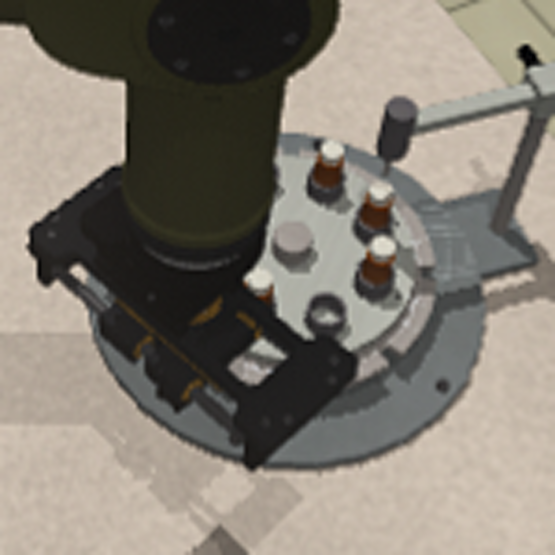

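>>> drive_tool([
  [[0.12,0.13,0,0,255],[0.24,0.27,0,0,255],[0.36,0.4,0,0,255],[0.48,0.53,0,0,255],[0.6,0.66,0,0,255],[0.72,0.8,0,0,255],[0.72,0.8,0,0,255],[0.72,0.8,0,0,255]],
])

```text
time: 11.82
position: [0.3009, -0.4989, 0.2348]
tool_rot: [-2.547, 1.837, -0.0]
ft_force: [-0.2, 0.6, 0.1]
grip_width: 0.012
```

Run:
```python
from m import *
for n in ['scene','side']:grab(n,n+'8')
s=ctrl.get_state();print(s['time'],s['position'],s['ft_force'])
def tri(f):
    O=[];D=[]
    for n in ['scene','side']:
        d=load(n+f); z=.096
        g={'scene0':(206,200),'side0':(284,228),'scene8':(239,204)}.get(n+f)
        c=onz(d,*g,.093)[:2] if g else np.array([.5286,.0075])
        for _ in range(6): c,*q=circ(d,c,z-.008,z,.029,1,.018,.042,gmin=12)
        r=c-np.array([.6468,-.0622]);print(n+f,c,q,np.hypot(*r),np.degrees(np.arctan2(r[1],r[0])))
        o=-d['R'].T@d['t'];v=np.array([*c,z])-o;v/=np.linalg.norm(v);O.append(o);D.append(v)
    A=sum(np.eye(3)-np.outer(v,v) for v in D);b=sum((np.eye(3)-np.outer(v,v))@o for o,v in zip(O,D))
    print('tri',np.linalg.solve(A,b))
tri('0');tri('8')
cv2.imwrite('pics/c8b.png',cv2.resize(load('side8')['img'][140:290,240:390],None,fx=3.7,fy=3.7,interpolation=2))
```

```text
11.925 [ 0.30175793 -0.49833696  0.23501509] [-0.86963665 -0.02374542  0.07518918]
scene0 [ 0.51616521 -0.09649868] [107, np.float64(0.0006624411759741031), np.float64(0.0003276660685646399)] 0.13506238623177727 -165.28880419206007
side0 [ 0.51141087 -0.09651954] [107, np.float64(0.0005079751565065342), np.float64(0.0008550358619457444)] 0.13967120946769582 -165.7758100879234
tri [ 0.51262468 -0.09622015  0.09343755]
scene8 [0.53069474 0.00766529] [110, np.float64(0.0005358348873115166), np.float64(0.0006091243241685983)] 0.1355049405527603 148.96295561113294
side8 [0.5260369  0.00744538] [108, np.float64(0.0006468816834117874), np.float64(0.001125173200107159)] 0.1394066158146443 150.02748928418575
tri [0.52721148 0.00812523 0.09341434]
```

View pics/c8b.png

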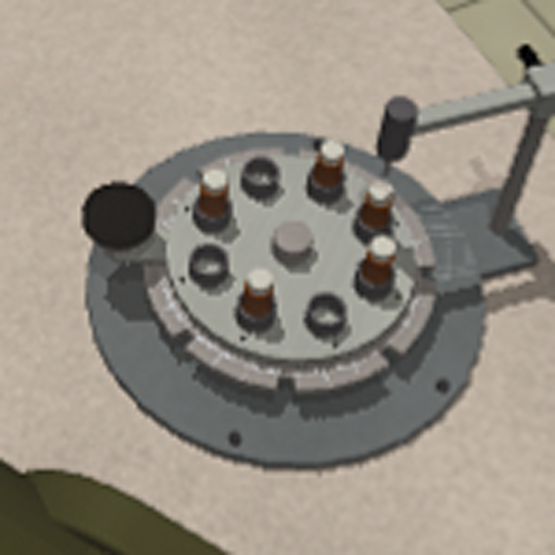

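The cap's triangulated height is the same as at the start (93.4 mm), and it has turned about 45°. All five vials are standing and the hand is clear, so I'll hand in.

```bash
python3 -c "
from bench import ctrl
print(ctrl.close_job())"
```

```text
the job is handed in; nothing more can be done
None
```

The turntable is indexed one slot clockwise and locked, and the job is handed in at about 12 s. I pressed the plunger in about 13.5 mm with the shut fingertips and held it in while turning the table by it. I let it up at the slot, lifted straight out and moved the hand away.

- **Angle:** the cap turned about 45.0° averaged over the scene and side views. Taken singly they gave 45.7° and 44.2°, within the calibration error.
- **Plunger:** the cap's triangulated height is 93.4 mm, the same as at the start, so it is fully up. On release it followed the fingertips, still pushing about 5 N with the tip at 84 mm, so the tooth had entered the slot.
- **Vials and bench:** all five vials stand in their cups, and the next one is under the needle in the side view. The bystanders look unmoved; I judged that by eye and did not measure it.
- **Hand:** it ended clear at (0.30, -0.50, 0.235) with the wrist force near zero.
- **Disagreements:** single-view fits of the cap differed by about 5 mm between the scene and side views, both before and after the turn. While the plunger was still in, at about 42°, the two cups I measured gave 44.4° and 41.1°. I relied on the fingertip angle and the averages.

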